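Run a fingertip along a crescent of vials and press the stoppers home

TASK

With the fingertips, press home the five raised rubber stoppers of the crescent-shaped vial tray, one after another in a single pass along the row, beginning at the end with the wide round steel knob and following the curve to the square-cut end, so that every stopper sits down on its vial. Press gently, and between stoppers stay within about 5 cm above the row. Do not pick up, drag or tip the tray, and leave the other things on the bench where they are.

Things in the scene. Friction and masses are not known exactly. Their poses are not given: they have to be found in the camera images.
- tray: crescent aluminium vial tray, loose on the bench, about 0.8 kg: base 20 mm high, 36 mm wide, bent to 140 mm radius, five glass vials fixed in it 40 mm apart, rims 52 mm above the bench. One end is square; the other is rounded with a wide round steel knob (32 mm diameter, top 40 mm up, 37 mm past the nearest vial). Origin under mid-crescent; y runs from knob end to square end, x to the convex side, z up.
- stop1_top (a point): centre of the top face of rubber stopper 1, the one next to the wide round steel knob; dark flat disc 20 mm in diameter and 5 mm thick on a narrower stem, sticking up out of its vial. The point moves down with the stopper: about 64 mm above the bench when fully raised, 57 mm when home.
- stop2_top (a point): centre of the top face of rubber stopper 2, number 2 of 5 counted from the knob end; dark flat disc 20 mm in diameter and 5 mm thick on a narrower stem, sticking up out of its vial. The point moves down with the stopper: about 64 mm above the bench when fully raised, 57 mm when home.
- stop3_top (a point): centre of the top face of rubber stopper 3, number 3 of 5 counted from the knob end; dark flat disc 20 mm in diameter and 5 mm thick on a narrower stem, sticking up out of its vial. The point moves down with the stopper: about 64 mm above the bench when fully raised, 57 mm when home.
- stop4_top (a point): centre of the top face of rubber stopper 4, number 4 of 5 counted from the knob end; dark flat disc 20 mm in diameter and 5 mm thick on a narrower stem, sticking up out of its vial. The point moves down with the stopper: about 64 mm above the bench when fully raised, 57 mm when home.
- stop5_top (a point): centre of the top face of rubber stopper 5, the one at the square-cut end; dark flat disc 20 mm in diameter and 5 mm thick on a narrower stem, sticking up out of its vial. The point moves down with the stopper: about 64 mm above the bench when fully raised, 57 mm when home.
- stop1 (a joint): how far stopper 1 has been pushed down (m): 0 fully raised, 0.007 fully home with the disc sitting on the glass rim (a hard stop). Starts between 0 and 0.001. It slides stiffly, about 5 N, and stays where it is left.
- stop2 (a joint): how far stopper 2 has been pushed down (m): 0 fully raised, 0.007 fully home with the disc sitting on the glass rim (a hard stop). Starts between 0 and 0.001. It slides stiffly, about 5 N, and stays where it is left.
- stop3 (a joint): how far stopper 3 has been pushed down (m): 0 fully raised, 0.007 fully home with the disc sitting on the glass rim (a hard stop). Starts between 0 and 0.001. It slides stiffly, about 5 N, and stays where it is left.
- stop4 (a joint): how far stopper 4 has been pushed down (m): 0 fully raised, 0.007 fully home with the disc sitting on the glass rim (a hard stop). Starts between 0 and 0.001. It slides stiffly, about 5 N, and stays where it is left.
- stop5 (a joint): how far stopper 5 has been pushed down (m): 0 fully raised, 0.007 fully home with the disc sitting on the glass rim (a hard stop). Starts between 0 and 0.001. It slides stiffly, about 5 N, and stays where it is left.
- row_mid (a point): point on the tray half-way along the row, over the third vial, at the height (57 mm above the bench) of the top of a stopper that is home; its z axis is up.
- spare_vial: bystander: loose stoppered vial, 23 mm diameter, 41 mm tall, standing on the bench in the hollow of the crescent; origin at the centre of its foot.
- spare_stopper: bystander: loose rubber stopper lying disc down on the bench near the outer side of the tray, 20 mm diameter, 15 mm high; origin at the centre of its underside.
- crimper_gauge: bystander: flat steel gauge 12 mm wide, about 106 mm long, 6 mm thick, lying on the bench at the outer side of the tray; origin under the middle of its bar.
- reagent: bystander: brown glass bottle, 60 mm diameter, 125 mm tall, to the left; origin at the centre of its foot.
- beaker: bystander: glass beaker, 68 mm diameter, 85 mm tall, to the right; origin at the centre of its foot.
- slide_box: bystander: grey flat slide box 85 x 98 x 30 mm at the far side; origin at the centre of its underside.
- timer: bystander: white bench timer about 42 x 65 x 62 mm at the far side; origin at its foot.
Things that resemble listed ones, but are neither listed nor needed, are in the scene too. Leave any orange look-alike of the tray alone.

How it is judged:
On the way, in this order (a step that is already met when the one before it is completed fails the run):
1. stopper 1, counted from the knob end, is pushed home (within 2 mm) before the later ones (value of joint stop1 above 0.005 m), for 0.1 s.
2. stopper 2, counted from the knob end, is pushed home (within 2 mm) before the later ones (value of joint stop2 above 0.005 m), for 0.1 s.
3. stopper 3, counted from the knob end, is pushed home (within 2 mm) before the later ones (value of joint stop3 above 0.005 m), for 0.1 s.
4. stopper 4, counted from the knob end, is pushed home (within 2 mm) before the later ones (value of joint stop4 above 0.005 m), for 0.1 s.
5. stopper 5, counted from the knob end, is pushed home (within 2 mm) before the later ones (value of joint stop5 above 0.005 m), for 0.1 s.
At the end, for the whole second after the job is handed in: All five stoppers are within 2 mm of fully home; the tray stands flat and at rest within 25 mm of where it was; each bystander is within 15 mm of where it was (value of joint each of stop1, stop2, stop3, stop4, stop5 above 0.005 m and distance of tray from where it was at the start of the episode below 0.025 m and angle between tray's own z axis and vertical below 0.05 rad and linear speed of tray below 0.02 m/s and distance of each of spare_vial, spare_stopper, crimper_gauge, reagent, beaker, slide_box, timer from where it was at the start of the episode below 0.015 m); the robot touches nothing.
It fails at once if the tray is lifted (over 8 mm) or tipped (over 0.15 rad) (height (world z) of tray above 0.008 m or angle between tray's own z axis and vertical above 0.15 rad).
It fails at once if the tray is dragged more than 25 mm (distance of tray from where it was at the start of the episode above 0.025 m).
It fails at once if the fingers press on the tray or its stoppers with more than 45 N (contact force between the fingers and tray above 45 N).
It fails at once if the pass is broken off: with the first stopper home and the last not, the fingertips rise more than about 8 cm above the row or the grasp point goes more than 16 cm sideways from its middle (value of joint stop1 above 0.005 m and not (value of joint stop5 above 0.005 m) and (z of the grasp point in the frame of row_mid above 0.105 m or horizontal distance between the grasp point and row_mid above 0.16 m)).
It fails at once if a bystander is moved more than 15 mm (distance of any of spare_vial, spare_stopper, crimper_gauge, reagent, beaker, slide_box, timer from where it was at the start of the episode above 0.015 m).
It also fails if it takes over 54 s, if anything falls off the work surface, if the arm or the gripper's body presses on something with over 40 N, if the wrist force passes 120 N, or if a joint passes its speed limit or range.

ROBOT

A 6-joint arm with a two-finger parallel gripper is mounted at the origin on the work surface. World frame = base frame: x ahead of the robot, y to its left, z up, the work surface at z = 0. Lengths are in m, angles in rad, forces in N, time in s.
With the tool pointing down it reaches from about 0.35 to 0.775 m from the base axis. Payload 7.3 kg.
Tool frame: the origin (TCP) lies at the very end of the fingers, on their centre line; the grasp point (between the pads) lies 19 mm behind it; z points along the fingers, y is the line along which they close (so a half turn about z gives the same grasp; the last joint's range is limited). The gripper opens to 92 mm and grips with 3 to 60 N. Pads are 19 mm wide; open, the fingers measure 130 mm over their backs; the gripper's body (75 mm by 190 mm) begins 47 mm behind the grasp point.
Start: joints at [-1.403, 0.342, 1.524, -0, 1.275, -0.146], TCP at [0.162, -0.499, 0.227] pointing down, gripper open.
Joint ranges: [-2.53, 2.53], [-0.77, 2.02], [0.04, 2.7], [-1, 4.14], [0.28, 2.66], [-3.11, 3.11]. Speed limits (rad/s): [2.57, 2.57, 3.14, 3.14, 3.14, 3.14].

INTERFACE

Orientations are given as [roll, pitch, yaw] about the fixed x, y, z axes, in that order (R = Rz(yaw) Ry(pitch) Rx(roll)).
In Python, from cell import robot gives the robot as it stands.
- The arm moves only by the tool apply_moves, never from a script. Its argument "motion" is text: rows parted by semicolons, each of 7 numbers parted by spaces: the opening in per cent of the stroke, from 0 (shut) to 100 (fully open), then the shift along the tool's x, y, z in cm, then the turn, a rotation vector about the tool's x, y, z in rad. A call has 1 to 20 rows; each row shifts and turns the commanded pose from where the row before left it, along the tool's axes as they then stand; what a row does not reach is not made up. A row lasts 1/8 s, in which the tool goes at most 62.5 mm and 10.7 degrees, less where a joint would pass 70% of its speed; a pose out of reach is approached as far as the arm can. A call with a gripper value outside its range is refused whole. The fingers move at their own pace and stop on an object; "force" is the grip in N (left out, the last holds). Time passes only in rows, so rows that do not move let the fingers close. It gives the time, the measured TCP pose, the force, the opening and the grip force at its end, in the units of the state.
- robot.observe(): the state, without advancing time (a new reading comes with each control period).
- robot.read_camera(name): name is "scene" or "top" or "wrist"; returns a dict with "img" (480x640x3 uint8, red, green, blue), "fovy" (degrees; the focal length in pixels is half the picture's height over the tangent of half this angle, whatever the lens; pixels are square), "cx", "cy" (the principal point, pixels), "k1" (the pictures are not rectified: a ray, as slopes to the right and down, at radius r is drawn at 1 + k1 r^2 times it, then the intrinsics apply), "R" (3x3) and "t" (3): a world point X has camera coordinates R X + t; the wrist camera has in their place "hand_eye" (4x4, takes a point from camera to tool coordinates, whose origin is the TCP and whose axes are the flange's). Camera axes: x right, y down, z forward; pixel columns grow to the right and rows downward; lengths in m; the calibration is good to about 2 mm. A picture is of the moment at which its call begins: read the wrist's pose just before it. There is no depth.
- robot.hand_in(): hands the job in; it is judged then, once.
Trained networks look in a picture, given as the dict that the camera call returned (one of the last four; its "shot" number tells which), for a name from the list of things; names that differ only in an ending like _2 or _b are one class to them, and where a whole thing is asked for, a point or a joint stands for the part that bears it (a point fixed in the world has none). Each returns a list of dicts, best first, with "score" (0 to 1); they miss things now and then, are a little off and sometimes report something else, mostly with a low value. They report only what shows in the picture. A call takes as long as a camera call. They do not tell look-alikes from the thing itself.
- robot.search_frame(target, picture): "centre" ([x, y, z] in m, in world coordinates, good to about 4 mm: the middle of the surface that is visible of it).
- robot.trace(target, picture): "pixels" (480x640 bool, what is visible of it).
The state is a dict: "time": time; "qpos": joint angles; "qvel": joint speeds; "joint_efforts": joint torques, N m; "tool_pos": TCP position; "tool_rot": TCP orientation; "contact_force": force on the tool from outside, world axes, zero at the start; "torque": the same for the moment, N m; "opening": finger opening in m; "grip_force": force on a finger pad.
Only numpy, scipy, OpenCV 4.12 (cv2) and the standard library are available. Lean on these libraries where they do the work, as an engineer would, in place of code of your own. Each camera call takes 0.05 s, during which the arm holds its last target. There are 200 camera calls.

## Working session

There is one attempt and no reset: what is moved stays moved. The work goes in short steps, Python scripts to look and compute and a tool call to move; the robot and the scene stay as the last step left them, time stands still between calls to the robot, and variables do not carry over. Pictures are saved under pics/ and viewed, at most 10 in all, crops included, and the job is handed in when it is done.

Besides the shell and the picture viewer there is one more tool, called as a command line: name --argument value ..., lists and objects as JSON in quotes. apply_moves: Moves the arm, as the interface text tells. Its arguments: {"type":"object","properties":{"motion":{"type":"string"},"force":{"type":"number"}},"required":["motion"]}

```bash
mkdir -p pics
cat > h.py <<'E'
import numpy as np, cv2
from cell import robot
def ray(p,uv):
    f=240/np.tan(np.radians(p["fovy"])/2)
    d=(np.array(uv,float)-[p["cx"],p["cy"]])/f
    s=d.copy()
    for _ in range(20): s=d/(1+p["k1"]*(s@s))
    return np.array([s[0],s[1],1])
def onplane(p,uv,z):
    R=np.array(p["R"]);t=np.array(p["t"])
    c=-R.T@t; d=R.T@ray(p,uv); return c+d*(z-c[2])/d[2]
def save(p,n): cv2.imwrite("pics/"+n,p["img"][:,:,::-1])
E
python3 - <<'E'
from h import *
p=robot.read_camera("top"); save(p,"top.png")
for n in ["tray","stop1_top","stop5_top","spare_vial","spare_stopper"]:
    for r in robot.search_frame(n,p)[:6]: print(n,np.round(r["centre"],3),round(r["score"],2))
q=robot.read_camera("scene"); save(q,"scene.png")
E
```

```text
tray [ 0.572 -0.034  0.017] 0.91
stop1_top [ 0.58  -0.098  0.061] 0.46
stop1_top [0.373 0.14  0.064] 0.4
spare_vial [ 0.525 -0.028  0.045] 0.62
spare_stopper [ 0.643 -0.07   0.015] 0.6
```

View pics/top.png

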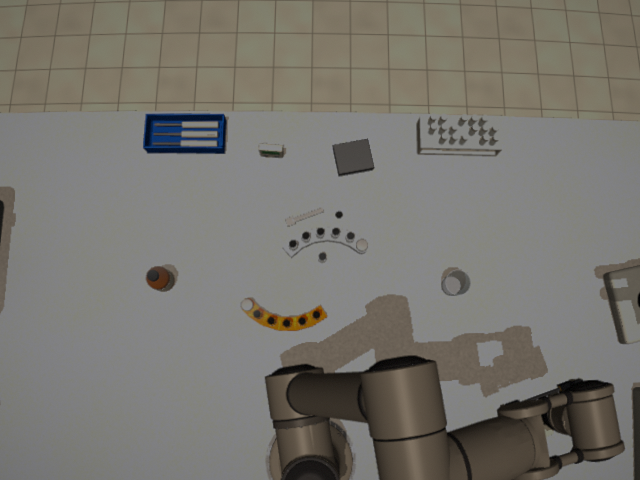

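The tray is the light crescent, with the knob on the right at (362,245). Its stoppers 1–5 run right to left at about (351,237), (335,232), (320,232), (306,236) and (293,244). The orange look-alike is below it. I'll refine these pixel positions next.

```bash
cat >> h.py <<'E'
def fit(P):
    # fit ideal row (140 mm radius, 40 mm spacing arc or chord) rigidly to 5 measured xy
    a=(np.arange(5)-2)*2*np.arcsin(20/140)
    M=np.c_[.14*np.cos(a)-.14,.14*np.sin(a)]
    mc,pc=M.mean(0),P.mean(0); H=(M-mc).T@(P-pc); U,_,V=np.linalg.svd(H)
    D=np.diag([1,np.linalg.det(V.T@U.T)]); R=V.T@D@U.T
    F=(M-mc)@R.T+pc; yaw=np.arctan2(R[1,0],R[0,0]); return F,yaw+a,np.linalg.norm(F-P,axis=1)
E
python3 - <<'E'
from h import *
p=robot.read_camera("top"); g=cv2.cvtColor(p["img"],cv2.COLOR_RGB2GRAY).astype(float)
P=[]
for u,v in [(351,237),(335,232),(320,232),(306,236),(293,244)]:
    w=np.clip(90-g[v-6:v+7,u-6:u+7],0,None); Y,X=np.mgrid[v-6:v+7,u-6:u+7]
    c=((X*w).sum()/w.sum(),(Y*w).sum()/w.sum()); P.append(onplane(p,c,.062)[:2])
P=np.array(P); print(P.round(4),np.linalg.norm(np.diff(P,axis=0),axis=1))
F,y,r=fit(P); print(F.round(4),y.round(3),r.round(4))
s=robot.observe(); print(s["tool_pos"],s["tool_rot"],s["time"],s["opening"])
w=robot.read_camera("wrist"); print(np.round(w["hand_eye"],3),w["fovy"])
E
```

```text
[[ 0.5788 -0.0979]
 [ 0.5898 -0.0595]
 [ 0.5893 -0.0196]
 [ 0.5777  0.0185]
 [ 0.5559  0.0518]] [0.03996761 0.03995203 0.03978415 0.03985378]
[[ 0.5788 -0.0981]
 [ 0.5898 -0.0596]
 [ 0.5894 -0.0196]
 [ 0.5778  0.0186]
 [ 0.5558  0.052 ]] [-0.421 -0.134  0.152  0.439  0.726] [0.0002 0.0001 0.0001 0.0001 0.0002]
[ 0.16206059 -0.49931061  0.22664706] [-3.14144968e+00 -5.78166672e-06  3.13766999e-01] 0.4 0.09198979287383152
[[ 0.002 -0.962 -0.274  0.074]
 [ 1.     0.002 -0.     0.   ]
 [ 0.001 -0.274  0.962 -0.159]
 [ 0.     0.     0.     1.   ]] 65.50981821501725
```

View pics/scene.png

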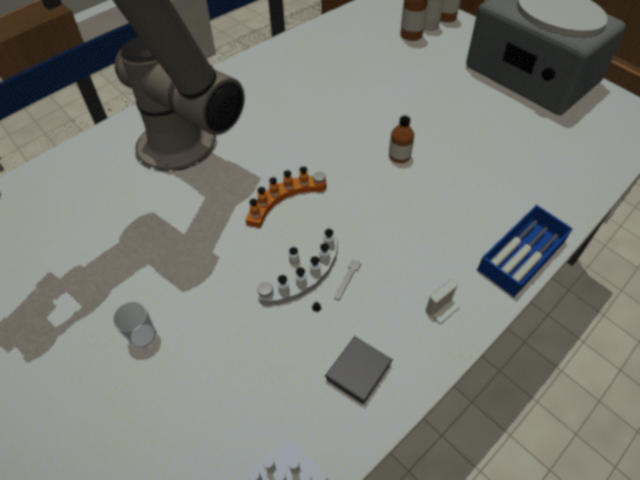

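apply_moves --motion "0 3.25 -1.58 0 0 0 0;0 3.25 -1.58 0 0 0 0;0 3.25 -1.58 0 0 0 0;0 3.25 -1.58 0 0 0 0;0 3.25 -1.58 0 0 0 0;0 3.25 -1.58 0 0 0 0;0 3.25 -1.58 0 0 0 0;0 3.25 -1.58 0 0 0 0;0 3.25 -1.58 0 0 0 0;0 3.25 -1.58 0 0 0 0;0 3.25 -1.58 0 0 0 0;0 3.25 -1.58 0 0 0 0;0 3.25 -1.58 0 0 0 0;0 3.25 -1.58 0 0 0 0;0 3.25 -1.58 0 0 0 0;0 3.25 -1.58 0 0 0 0;0 0 0 2 0 0 0;0 0 0 2 0 0 0;0 0 0 2 0 0 0;0 0 0 0 0 0 0" --force 20

```text
time: 2.95
tool_pos: [0.5777, -0.0981, 0.1652]
tool_rot: [-3.14, 0.003, 0.314]
contact_force: [0.3, -0.4, -0.5]
opening: 0.0003
grip_force: 0.0
```

Run:
```python
from h import *
from scipy.spatial.transform import Rotation as Ro
s=robot.observe(); w=robot.read_camera("wrist")
print(s["time"],s["tool_pos"],s["tool_rot"],s["opening"],s["contact_force"])
T=np.eye(4);T[:3,:3]=Ro.from_euler("xyz",s["tool_rot"]).as_matrix();T[:3,3]=s["tool_pos"]
C=np.linalg.inv(T@w["hand_eye"]); w["R"],w["t"]=C[:3,:3],C[:3,3]
img=w["img"].copy()
f=240/np.tan(np.radians(w["fovy"])/2)
for i,xy in enumerate([[.5788,-.0981],[.5898,-.0596],[.5894,-.0196],[.5778,.0186],[.5558,.052]]):
    c=w["R"]@np.r_[xy,.0635]+w["t"]; q=c[:2]/c[2]; q=q*(1+w["k1"]*q@q)*f+[w["cx"],w["cy"]]; print(q.round())
    cv2.drawMarker(img,tuple(int(a) for a in q.round()),(255,0,0),0,12,1)
w["img"]=img; save(w,"wrist1.png")
```

```text
2.95 [ 0.57772145 -0.09810559  0.16522572] [-3.13964237e+00  2.97205955e-03  3.13850351e-01] 0.000257910835782758 [ 0.25595408 -0.40671538 -0.48992234]
[318. 238.]
[271. 207.]
[216. 191.]
[160. 189.]
[108. 204.]
```

View pics/wrist1.png

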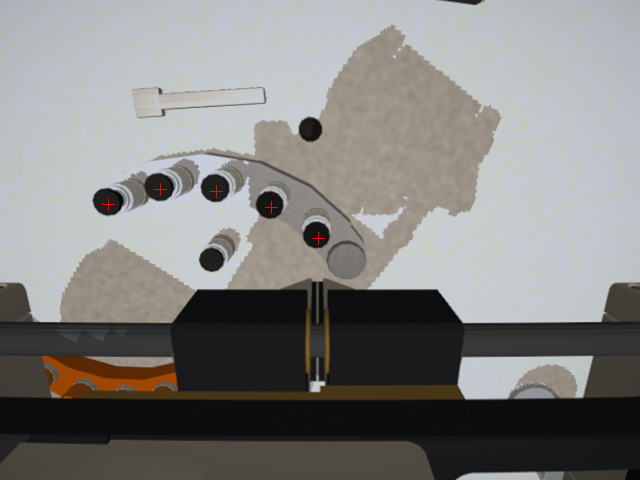

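The predicted marks lie on the discs, with stopper 1 at (318,235) and the knob at (347,260). I'm descending onto stopper 1.

apply_moves --motion "0 0.1 0 3 0 0 0;0 0 0 3 0 0 0;0 0 0 2.5 0 0 0;0 0 0 0.7 0 0 0;0 0 0 0.4 0 0 0;0 0 0 0.3 0 0 0;0 0 0 0.3 0 0 0;0 0 0 0.3 0 0 0;0 0 0 0.2 0 0 0;0 0 0 0 0 0 0"

```text
time: 4.25
tool_pos: [0.58, -0.0982, 0.0601]
tool_rot: [3.141, -0.001, 0.314]
contact_force: [0.4, 0.1, 3.7]
opening: 0.0003
grip_force: 1.8
```

apply_moves --motion "0 0 0 0.1 0 0 0;0 0 0 0.1 0 0 0;0 0 0 0.05 0 0 0;0 0 0 0 0 0 0"

```text
time: 4.75
tool_pos: [0.58, -0.0982, 0.0575]
tool_rot: [3.141, -0.001, 0.314]
contact_force: [0.6, 0.7, 4.6]
opening: 0.0007
grip_force: 2.4
```

apply_moves --motion "0 0 0 0.05 0 0 0;0 0 0 0.05 0 0 0;0 0 0 0 0 0 0"

```text
time: 5.12
tool_pos: [0.58, -0.0982, 0.0572]
tool_rot: [3.141, -0.001, 0.314]
contact_force: [-1.3, 1.0, 10.6]
opening: 0.0004
grip_force: 5.2
```

Stopper 1 reached its hard stop at z 0.0572 with about 10 N. I'll repeat the same pattern for stopper 2.

apply_moves --motion "0 0 0 -1.5 0 0 0;0 0 0 -1.5 0 0 0;0 1.06 -1.68 0 0 0 0;0 1.06 -1.68 0 0 0 0;0 0 0 0 0 0 0;0 0 0 1.2 0 0 0;0 0 0 0.6 0 0 0;0 0 0 0.3 0 0 0;0 0 0 0.2 0 0 0;0 0 0 0.2 0 0 0;0 0 0 0.2 0 0 0;0 0 0 0.1 0 0 0;0 0 0 0.1 0 0 0;0 0 0 0.1 0 0 0;0 0 0 0 0 0 0"

```text
time: 7.0
tool_pos: [0.589, -0.06, 0.0572]
tool_rot: [3.141, 0.001, 0.314]
contact_force: [-4.5, -0.1, 8.1]
opening: 0.0005
grip_force: 4.3
```

apply_moves --motion "0 0 0 -1.5 0 0 0;0 0 0 -1.5 0 0 0;0 0.6 -1.91 0 0 0 0;0 0.6 -1.91 0 0 0 0;0 0 0 0 0 0 0;0 0 0 1.2 0 0 0;0 0 0 0.6 0 0 0;0 0 0 0.3 0 0 0;0 0 0 0.2 0 0 0;0 0 0 0.2 0 0 0;0 0 0 0.2 0 0 0;0 0 0 0.1 0 0 0;0 0 0 0.1 0 0 0;0 0 0 0.1 0 0 0;0 0 0 0 0 0 0"

```text
time: 8.88
tool_pos: [0.5887, -0.0199, 0.0572]
tool_rot: [3.141, 0.0, 0.314]
contact_force: [-5.0, -0.2, 8.4]
opening: 0.0004
grip_force: 4.4
```

apply_moves --motion "0 0 0 -1.5 0 0 0;0 0 0 -1.5 0 0 0;0 0.04 -2 0 0 0 0;0 0.04 -2 0 0 0 0;0 0 0 0 0 0 0;0 0 0 1.2 0 0 0;0 0 0 0.6 0 0 0;0 0 0 0.3 0 0 0;0 0 0 0.2 0 0 0;0 0 0 0.2 0 0 0;0 0 0 0.2 0 0 0;0 0 0 0.1 0 0 0;0 0 0 0.1 0 0 0;0 0 0 0.1 0 0 0;0 0 0 0 0 0 0"

```text
time: 10.75
tool_pos: [0.5772, 0.0183, 0.0572]
tool_rot: [3.141, 0.0, 0.314]
contact_force: [-4.2, -1.6, 8.1]
opening: 0.0007
grip_force: 4.3
```

apply_moves --motion "0 0 0 -1.5 0 0 0;0 0 0 -1.5 0 0 0;0 -0.53 -1.93 0 0 0 0;0 -0.53 -1.93 0 0 0 0;0 0 0 0 0 0 0;0 0 0 1.2 0 0 0;0 0 0 0.6 0 0 0;0 0 0 0.3 0 0 0;0 0 0 0.2 0 0 0;0 0 0 0.2 0 0 0;0 0 0 0.2 0 0 0;0 0 0 0.1 0 0 0;0 0 0 0.1 0 0 0;0 0 0 0.1 0 0 0;0 0 0 0 0 0 0"

```text
time: 12.62
tool_pos: [0.5553, 0.0518, 0.0572]
tool_rot: [3.141, 0.0, 0.314]
contact_force: [-4.6, -1.1, 9.7]
opening: 0.0005
grip_force: 4.7
```

Stopper 5 is at its stop too. I'm lifting clear and moving back for a check picture.

apply_moves --motion "0 0 0 -1.5 0 0 0;0 0 0 -2.5 0 0 0;0 0 0 -2.5 0 0 0;0 0 0 -2.5 0 0 0;0 -2 0 -2 0 0 0;0 -2 2 0 0 0 0;0 -2 2 0 0 0 0;0 0 2 0 0 0 0;0 0 0 0 0 0 0"

```text
time: 13.75
tool_pos: [0.5182, -0.0246, 0.1667]
tool_rot: [3.141, -0.002, 0.312]
contact_force: [0.0, 0.3, 0.8]
opening: 0.0007
grip_force: 0.0
```

Run:
```python
from h import *
w=robot.read_camera("wrist"); save(w,"wrist2.png"); print(robot.observe()["contact_force"])
```

```text
[ 0.34056438  1.08362156 -0.79782909]
```

View pics/wrist2.png

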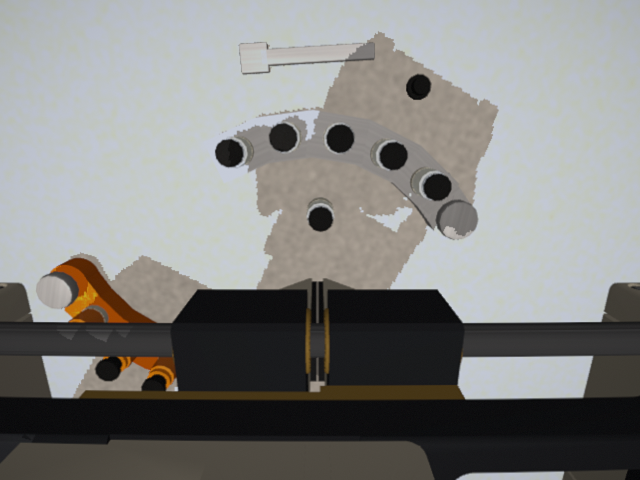

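The stoppers at (436,186), (392,155), (340,137), (283,137) and (230,152) all sit down on their rims. The tray and the loose parts near it look undisturbed, and the gripper is clear.

```bash
python3 -c "
from cell import robot
print(robot.hand_in())"
```

```text
the job is handed in; nothing more can be done
None
```

All five stoppers were pressed home in one pass from the knob end to the square end, with about 11 N at most in the readings after each press; the job is handed in, and no verdict came back.

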